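# Start and run on the wing nut of the scanner stand

## Robot

A 7-joint arm with a two-finger parallel gripper is mounted at the origin on the work surface. World frame = base frame: x ahead of the robot, y to its left, z up, the work surface at z = 0. Lengths are in mm, angles in rad, forces in N, time in s.
With the tool pointing down it reaches from about 400 to 875 mm from the base axis. Payload 4.4 kg.
Tool frame: the origin (TCP) lies at the very end of the fingers, on their centre line; the grasp point (between the pads) lies 19 mm behind it (ctrl.pinch_z is the z of the grasp point in the tool frame, in mm); z points along the fingers, x is the direction in which the jaws open and shut, and the axes are right-handed (so a half turn about z gives the same grasp; the last joint's range is limited). The gripper opens to 85 mm and grips with 20 to 120 N. Pads are 22 mm wide; open, the fingers measure 114 mm over their backs; the gripper's body (76 mm by 85 mm) begins 54 mm behind the grasp point. The pads swing forward as they close: fully open they stand 13 mm farther back than shut.
Start: joints at [1.225, 0.628, 0.038, 1.517, -0.027, 0.996, -0.02], TCP at [179.534, -624.728, 231.313] pointing down, gripper open.
Joint ranges: [-3.06, 3.06], [-0.37, 2.12], [-1.25, 1.32], [0.18, 2.47], [-1.1, 4.24], [0.23, 1.98], [-2.94, 2.94]. Speed limits (rad/s): [2.57, 2.57, 3.14, 3.14, 3.14, 3.14, 3.14].

## Interface

Orientations are given as [roll, pitch, yaw] about the fixed x, y, z axes, in that order (R = Rz(yaw) Ry(pitch) Rx(roll)).
In Python, from cell import sensors, get_image, order, ctrl gives the robot as it stands.
- The arm moves only by the tool arm_command, never from a script. Its argument "rows" is a list that holds one entry, the list of rows, each a list of 6 numbers: the shift along the tool's x, y, z in mm, then the turn, a rotation vector about the tool's x, y, z in degrees. A call has 1 to 20 rows; each row is the pose to reach, as a shift and turn from the pose commanded when the call began, along the tool's axes at that moment; what a row does not reach only later rows make up. A row lasts 1/12 s, in which the tool goes at most 41.7 mm and 7.16 degrees, less where a joint would pass 70% of its speed; a pose out of reach is approached as far as the arm can. A call with a gripper value outside its range is refused whole. "claw" is the opening, from -1 (shut) to 1 (fully open), set as the call begins (left out, the last holds). The fingers move at their own pace and stop on an object; the grip force is fixed at half the most. Time passes only in rows, so rows that repeat a pose let the fingers close. It gives the time, the measured TCP pose, the force and the opening at its end, in the units of the state.
- sensors.read_state(): the state, without advancing time (a new reading comes with each control period).
- get_image(name): name is "scene" or "top" or "wrist"; returns a dict with "pixels" (420x560x3 uint8, red, green, blue), "z_map" (420x560 float32, mm along the optical axis (not along the pixel's ray), 0 where there is no reading), "K" (3x3 intrinsics, pixels), "pose" (4x4, takes a point from camera to world coordinates). Camera axes: x right, y up, looking along -z (the intrinsics and any distortion apply to the point x, -y, -z); pixel columns grow to the right and rows downward; lengths in mm; the calibration is good to about 2 mm. A picture is of the moment at which its call begins.
- order.finish_job(): hands the job in, once; it reports no verdict.
The state is a dict: "clock": time; "qpos": joint angles; "qd": joint speeds; "tau": joint torques, N m; "eef_pos": TCP position; "tool_rot": TCP orientation; "force": force on the tool from outside, world axes, zero at the start; "torque": the same for the moment, N m; "width": finger opening in mm.
Only numpy, scipy, OpenCV 4.12 (cv2) and the standard library are available. Lean on these libraries where they do the work, as an engineer would, in place of code of your own. Each camera call takes 0.05 s, during which the arm holds its last target.

## Task

On the ward desk the orange wing nut of the scanner stand is sitting loose on top of its thread. Turn it backward (counter-clockwise seen from above) until its thread start lines up and it drops, then turn it forward (clockwise) to run it down fully home and let go. Leave the blue wing nut of the pen stand alone, and do not force the orange one forward before it has dropped.

Things in the scene. Friction and masses are not known exactly. Their poses are not given: they have to be found in the camera images.
- orange_grip (a point): Orange wing nut, captive on the upright stud of the fixed scanner stand. Point on its axis, 68 mm over the desk at first, 10 mm below the nut's top. z up, x along the wings: a flat bar 12 mm thick (y), 76 mm long, 30 mm high, on a hub 34 mm wide. Grip the bar's flats, fingertips at most 19 mm below the point. Cradle with white scanner, 95 mm tall, 80 to 142 mm from the stud on the robot's side.
- orange_nut (a joint): Its turn, rad; growing = backward (counter-clockwise from above). -1.0 to -0.6 at first, lying on top of the thread. At 0, the thread start, the wings point at two red marks on the stand's foot, square across the stand. It can drop between -0.3 and 0.4 (stop at 0.45). Then forward (falling values): fully down from -1.4, stop at -1.5. Turns easily (0.03 N m).
- orange_drop (a joint): Height of the orange nut on its stud, m: 0 on top of the thread, -0.009 dropped into the thread start, -0.014 fully home. From turn -0.5 to -1.4 the thread lowers it evenly by the last 5 mm, with 1.5 to 3 mm of play up and down. Free, it falls by its weight (90 g); held in a gripper it must be lowered with the gripper.
- blue_nut (a joint): Turn of the blue wing nut of the pen stand (an equal stand with a blue pen pot), rad, 0 at the start. It has the same shape, is already tight, low on its stud, and stays as it is.

How it is judged (in metres and radians):
On the way:
1. the orange nut has been turned back and has dropped into the thread start (value of joint orange_nut above -0.5 rad and value of joint orange_drop below -0.006 m), for 0.1 s.
At the end, for the whole second after the job is handed in: The orange nut is run on fully home: turned forward to within about 0.23 rad of its stop (turn below -1.27), more than 11 mm below where it started, released and still (value of joint orange_nut below -1.27 rad and value of joint orange_drop below -0.011 m and velocity of joint orange_nut between -0.1 and 0.1 rad/s); the robot touches nothing.
It fails at once if the orange nut is forced forward while still on top of the thread (turned below -1.25 with less than 3 mm of drop) (value of joint orange_nut below -1.25 rad and value of joint orange_drop above -0.003 m).
It fails at once if the blue nut is turned by more than 0.2 rad (value of joint blue_nut below -0.2 rad or value of joint blue_nut above 0.2 rad).
It also fails if it takes over 38 s, if anything falls off the work surface, if the arm or the gripper's body presses on something with over 40 N, if the wrist force passes 120 N, or if a joint passes its speed limit or range.

## Working session

There is one attempt and no reset: what is moved stays moved. The work goes in short steps, Python scripts to look and compute and a tool call to move; the robot and the scene stay as the last step left them, time stands still between calls to the robot, and variables do not carry over. Pictures are saved under pics/ and viewed, and the job is handed in when it is done.

Besides the shell and the picture viewer there is one more tool, called as name([rows], argument=value, ...), one row to a line, values as JSON. arm_command: Moves the arm, as the interface text tells. Its arguments: {"type":"object","properties":{"rows":{"type":"array","items":{"type":"array","items":{"type":"array","items":{"type":"number"}}}},"claw":{"type":"number"}},"required":["rows"]}

```bash
ls; mkdir -p pics; python3 - <<'E'
from cell import sensors,get_image,ctrl
import cv2,numpy as np,pickle
print(sensors.read_state(),ctrl.pinch_z)
for n in ["scene","top","wrist"]:
    im=get_image(n); pickle.dump(im,open(f'pics/{n}0.pkl','wb'))
    cv2.imwrite(f'pics/{n}0.png',im["pixels"][:,:,::-1]); print(n,im["K"],im["pose"].round(3))
E
```

```text
pics
{'clock': 0.0, 'qpos': array([ 1.22522415,  0.62933523,  0.03844646,  1.51838044, -0.02700382,
        0.99630692, -0.01996468]), 'qd': array([ 0.00206376, -0.00019505, -0.00068695,  0.00075548,  0.0003677 ,
       -0.00031817,  0.0018702 ]), 'tau': array([ 8.19402194e-04, -5.63412631e+01,  1.22652624e+00, -1.93446243e+01,
        1.09663967e-02,  1.05085579e-02,  1.92891143e-06]), 'eef_pos': array([ 179.33976788, -624.10999443,  230.39226204]), 'tool_rot': array([ 3.14156824e+00,  1.91166704e-03, -1.29099487e+00]), 'force': array([-0.3213575 , -0.19565252, -0.0146289 ]), 'torque': array([ 0.02672085, -0.02748148, -0.04971448]), 'width': 85.28591555296694} -18.700000000000003
scene [[435.55796478   0.         279.88500474]
 [  0.         435.55796478 212.74277424]
 [  0.           0.           1.        ]] [[ 3.96000e-01 -7.67000e-01  5.04000e-01  9.27247e+02]
 [ 9.18000e-01  3.30000e-01 -2.20000e-01 -1.58531e+02]
 [ 2.00000e-03  5.50000e-01  8.35000e-01  7.11165e+02]
 [ 0.00000e+00  0.00000e+00  0.00000e+00  1.00000e+00]]
top [[455.81033554   0.         287.44146185]
 [  0.         455.81033554 214.5767097 ]
 [  0.           0.           1.        ]] [[-1.20000e-02  9.98000e-01 -5.80000e-02  5.41919e+02]
 [-1.00000e+00 -1.20000e-02  1.30000e-02  5.63700e+00]
 [ 1.20000e-02  5.80000e-02  9.98000e-01  8.29089e+02]
 [ 0.00000e+00  0.00000e+00  0.00000e+00  1.00000e+00]]
wrist [[299.73831103   0.         279.60679799]
 [  0.         299.73831103 205.5331697 ]
 [  0.           0.           1.        ]] [[ 2.76000e-01  9.21000e-01  2.74000e-01  2.49783e+02]
 [-9.61000e-01  2.65000e-01  7.80000e-02 -6.04798e+02]
 [-0.00000e+00 -2.85000e-01  9.59000e-01  3.72256e+02]
 [ 0.00000e+00  0.00000e+00  0.00000e+00  1.00000e+00]]
```

View pics/scene0.png

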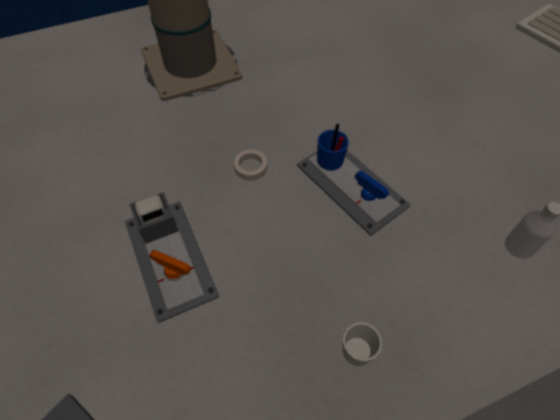

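View pics/top0.png

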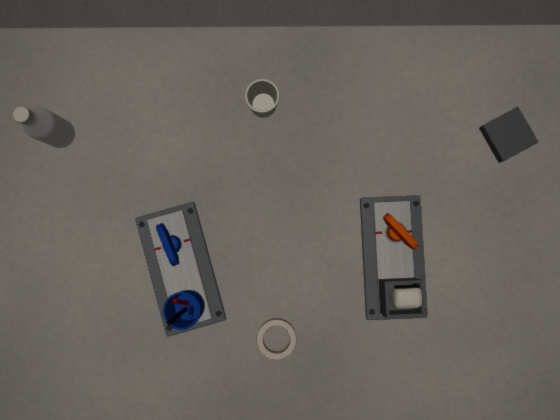

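```bash
cat > h.py <<'E'
import numpy as np,cv2
def cloud(im):
    z=im["z_map"]; K=im["K"]; v,u=np.indices(z.shape)
    P=np.stack([(u-K[0,2])/K[0,0]*z,-(v-K[1,2])/K[1,1]*z,-z],-1)
    T=im["pose"]; W=P@T[:3,:3].T+T[:3,3]; W[z<=0]=np.nan; return W
def orange(im):
    h=cv2.cvtColor(im["pixels"],cv2.COLOR_RGB2HSV)
    return (h[...,0]>=5)&(h[...,0]<=18)&(h[...,1]>180)&(h[...,2]>60)
def nut(im,band=6):
    W=cloud(im); m=orange(im)&np.isfinite(W[...,2]); p=W[m]
    zt=np.percentile(p[:,2],90); q=p[abs(p[:,2]-zt)<band]
    (c,s,a)=cv2.minAreaRect(q[:,:2].astype(np.float32))
    mu=q.mean(0); w,V=np.linalg.eigh(np.cov(q[:,:2].T)); d=V[:,1]
    return dict(n=len(q),ztop=zt,rect=(c,s,a),mean=mu,ang=np.degrees(np.arctan2(d[1],d[0])))
E
python3 - <<'E'
from h import *; import pickle
for n in ["top","scene"]:
    im=pickle.load(open(f'pics/{n}0.pkl','rb')); print(n,nut(im)); W=cloud(im)
    if n=="top":
        h=cv2.cvtColor(im["pixels"],cv2.COLOR_RGB2HSV)
        m=((h[...,0]<4)|(h[...,0]>170))&(h[...,1]>120)
        m[:, :350]=0
        k,l,s,c=cv2.connectedComponentsWithStats(m.astype(np.uint8))
        for i in range(1,k):
            if s[i,4]>3: print(c[i],s[i],np.nanmean(W[l==i],0))
        for uv in [(366,205),(416,203),(372,312),(424,312),(408,298),(384,285),(425,285)]: print(uv,W[uv[1],uv[0]])
    a,b,c2,d=(190,325,350,440) if n=="top" else (180,320,110,230)
    cv2.imwrite(f'pics/{n}0c.png',cv2.resize(np.clip(im["pixels"][a:b,c2:d,::-1]*1.8,0,255).astype(np.uint8),None,fx=4,fy=4,interpolation=cv2.INTER_CUBIC))
E
```

```text
top {'n': 306, 'ztop': np.float64(78.17995548421659), 'rect': ((556.815185546875, -192.3575897216797), (71.46326446533203, 12.63420581817627), 41.96451187133789), 'mean': array([ 556.14369369, -192.08343977,   76.34975827]), 'ang': np.float64(-137.43187668821574)}
[409.66666667 230.88888889] [408 230   4   3   9] [ 557.2124203  -222.20591387   18.88621984]
[378.  232.5] [375 232   7   2  14] [ 555.02316863 -165.52587007   19.01241305]
(366, 205) [ 604.95339123 -146.63063646   11.37401216]
(416, 203) [ 607.61032699 -237.42532957   10.6037435 ]
(372, 312) [ 414.24510803 -152.71298907   13.20060633]
(424, 312) [ 421.69892774 -228.28968551   68.63697717]
(408, 298) [ 448.32012005 -195.30911632   94.33036973]
(384, 285) [ 466.4835572  -164.08525481   63.50894189]
(425, 285) [ 459.86893073 -250.64800287    6.46415562]
scene {'n': 266, 'ztop': np.float64(78.52315501301621), 'rect': ((556.7006225585938, -193.80677795410156), (68.39994812011719, 10.96239185333252), 42.80012893676758), 'mean': array([ 557.91002268, -193.5056455 ,   77.1203321 ]), 'ang': np.float64(-137.14939421735855)}
```

View pics/wrist0.png

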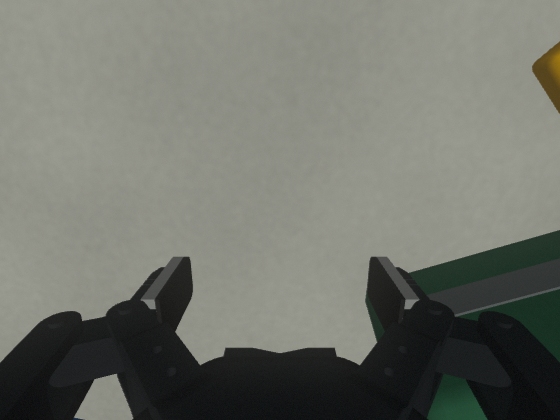

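```bash
ls pics
```

```text
scene0.pkl
scene0.png
scene0c.png
top0.pkl
top0.png
top0c.png
wrist0.pkl
wrist0.png
```

View pics/top0c.png

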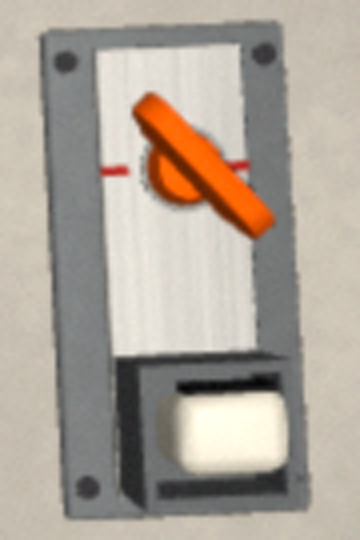

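```bash
cat >> h.py <<'E'
from scipy.spatial.transform import Rotation as Ro
def row(s,pos,yawdeg):
    R=Ro.from_euler('xyz',s["tool_rot"]); T=Ro.from_euler('xyz',[np.pi,0,np.radians(yawdeg)])
    d=R.inv().apply(np.array(pos)-s["eef_pos"]); r=(R.inv()*T).as_rotvec(degrees=True)
    return d.round(1),r.round(2)
E
python3 - <<'E'
from h import *; from cell import sensors
print(row(sensors.read_state(),[556.7,-193.2,190],-47.4))
E
```

```text
(array([-310.1, -481.7,   41. ]), array([-2.000e-02,  8.000e-02, -2.657e+01]))
```

arm_command([
  [[-20,-30,2,0,0,-2],[-40,-62,5,0,0,-4],[-60,-93,8,0,0,-6],[-80,-124,10,0,0,-8],[-100,-155,13,0,0,-10],[-120,-186,16,0,0,-12],[-140,-217,18,0,0,-14],[-160,-248,21,0,0,-16],[-180,-280,24,0,0,-18],[-200,-311,26,0,0,-20],[-220,-342,29,0,0,-22],[-240,-373,32,0,0,-24],[-260,-404,34,0,0,-25],[-280,-435,37,0,0,-26],[-300,-466,40,0,0,-26.6],[-310.1,-481.7,41,0,0,-26.6],[-310.1,-481.7,41,0,0,-26.6],[-310.1,-481.7,41,0,0,-26.6]],
])

```text
clock: 1.65
eef_pos: [557.2, -192.4, 189.8]
tool_rot: [3.141, 0.001, -0.824]
force: [-0.3, -1.4, 0.8]
width: 85.4
```

```bash
python3 - <<'E'
from h import *; from cell import sensors,get_image
s=sensors.read_state(); print(s)
im=get_image("wrist"); cv2.imwrite('pics/wrist1.png',im["pixels"][:,:,::-1]); print(nut(im))
print(row(s,[556.7,-193.2,190],-47.4))
E
```

```text
{'clock': 1.65, 'qpos': array([ 0.34248711,  0.58953162, -0.09002219,  1.73395258,  0.06811713,
        0.82204185, -0.60272967]), 'qd': array([ 0.04521869, -0.013739  ,  0.04128219,  0.01757599,  0.01158917,
        0.00494243,  0.00453947]), 'tau': array([-2.19668269e+00, -5.15675175e+01, -1.78806782e+00, -1.72977448e+01,
       -2.07501473e-01, -1.03530942e-01, -4.72253503e-02]), 'eef_pos': array([ 557.17612802, -192.35272802,  189.84008914]), 'tool_rot': array([ 3.14122111e+00,  8.29723981e-04, -8.23875218e-01]), 'force': array([-0.28316008, -1.4392544 ,  0.76108554]), 'torque': array([-0.06109696,  0.05366655,  0.0500672 ]), 'width': 85.36145919335543}
{'n': 987, 'ztop': np.float64(77.3390709308335), 'rect': ((557.0792846679688, -193.5979766845703), (71.25188446044922, 11.627195358276367), 42.598655700683594), 'mean': array([ 559.2796554 , -191.64491418,   76.21125784]), 'ang': np.float64(-137.52080374799095)}
(array([ 0.3,  0.9, -0.2]), array([0.02, 0.05, 0.2 ]))
```

View pics/wrist1.png

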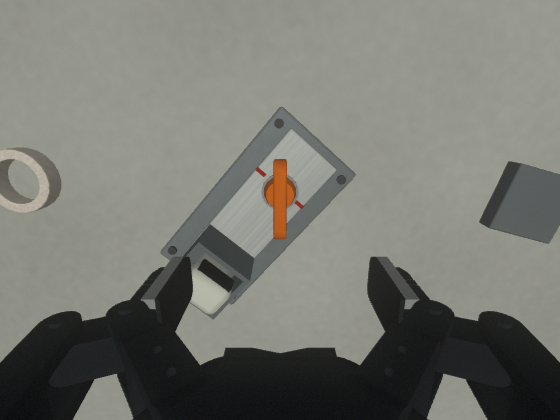

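arm_command([
  [[0.3,0.8,25,0,0,0],[0.3,0.8,50,0,0,0],[0.3,0.8,75,0,0,0],[0.3,0.8,95,0,0,0],[0.3,0.8,110,0,0,0],[0.3,0.8,122,0,0,0],[0.3,0.8,130,0,0,0],[0.3,0.8,137,0,0,0],[0.3,0.8,137,0,0,0],[0.3,0.8,137,0,0,0]],
], claw=0.2)

```text
clock: 2.53
eef_pos: [556.6, -194.9, 53.6]
tool_rot: [-3.142, -0.0, -0.827]
force: [0.1, 0.7, 0.0]
width: 51.2
```

```bash
python3 - <<'E'
from h import *; from cell import sensors,get_image
s=sensors.read_state(); print(s["force"],s["torque"],s["width"])
im=get_image("wrist"); cv2.imwrite('pics/wrist2.png',im["pixels"][:,:,::-1])
print(row(s,[557,-193.4,52],-47.4))
E
```

```text
[0.07648164 0.7075741  0.01939116] [-0.03131253  0.03148319  0.02855472] 51.178414725982456
(array([-0.8, -1.3,  1.6]), array([-0.  , -0.02,  0.  ]))
```

View pics/wrist2.png

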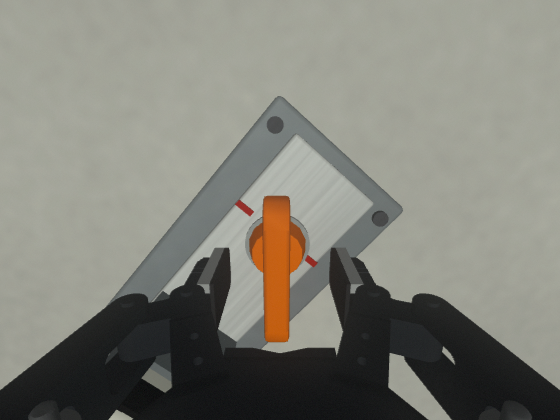

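arm_command([
  [[-0.8,-1.3,1.6,0,0,0],[-0.8,-1.3,1.6,0,0,0],[-0.8,-1.3,1.6,0,0,0]],
])

```text
clock: 2.83
eef_pos: [557.3, -192.8, 52.2]
tool_rot: [-3.141, -0.001, -0.826]
force: [-0.8, 0.4, 0.1]
width: 51.4
```

arm_command([
  [[0,0,0,0,0,0],[0,0,0,0,0,0],[0,0,0,0,0,0],[0,0,0,0,0,0],[0,0,0,0,0,0],[0,0,0,0,0,0]],
], claw=-1)

```text
clock: 3.33
eef_pos: [556.8, -192.8, 51.8]
tool_rot: [3.142, 0.0, -0.827]
force: [-0.8, 0.7, 1.7]
width: 10.9
```

```bash
python3 - <<'E'
from h import *; from cell import sensors,get_image
s=sensors.read_state(); print(s["force"],s["torque"],s["width"])
im=get_image("wrist"); cv2.imwrite('pics/wrist3.png',im["pixels"][:,:,::-1])
print(row(s,[557,-193.4,52],-47.4))
E
```

```text
[-0.83821029  0.65661287  1.66974691] [ 0.17888931  0.16892329 -0.02011518] 10.877788393076811
(array([ 0.6,  0.2, -0.2]), array([0.  , 0.02, 0.03]))
```

View pics/wrist3.png

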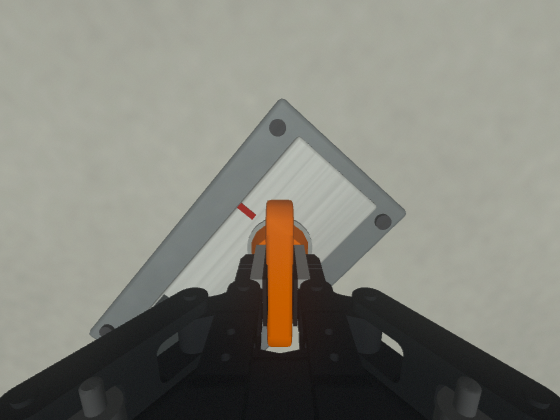

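arm_command([
  [[0,0,0,0,0,-4],[0,0,0,0,0,-8],[0,0,0,0,0,-12],[0,0,0,0,0,-16],[0,0,0,0,0,-20],[0,0,0,0,0,-24],[0,0,0,0,0,-28],[0,0,0,0,0,-32],[0,0,0,0,0,-36],[0,0,0,0,0,-40],[0,0,0,0,0,-44],[0,0,0,0,0,-48],[0,0,0,0,0,-51],[0,0,0,0,0,-51],[0,0,0,0,0,-51]],
])

```text
clock: 4.63
eef_pos: [556.2, -192.5, 51.3]
tool_rot: [-3.141, 0.001, 0.062]
force: [-1.4, 1.2, -0.6]
width: 10.9
```

```bash
python3 - <<'E'
from h import *; from cell import sensors,get_image
s=sensors.read_state(); print(s["force"],s["torque"],s["width"],s["eef_pos"])
im=get_image("wrist"); cv2.imwrite('pics/wrist4.png',im["pixels"][:,:,::-1])
print(row(s,[557,-193.4,52],3.7)); print(nut(get_image("scene")))
E
```

```text
[-1.42341244  1.20098029 -0.57298054] [0.40453747 0.24627662 0.02326752] 10.893601139986448 [ 556.22390187 -192.5292566    51.29508137]
(array([ 0.7,  0.9, -0.7]), array([-0.06,  0.07, -0.15]))
{'n': 175, 'ztop': np.float64(77.60327389573013), 'rect': ((555.814453125, -194.15151977539062), (10.548182487487793, 71.93113708496094), 3.910741090774536), 'mean': array([ 556.78255004, -194.78259711,   75.99238091]), 'ang': np.float64(93.92986536946043)}
```

View pics/wrist4.png

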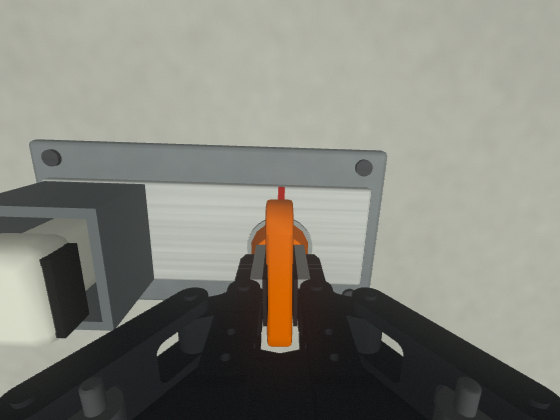

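arm_command([
  [[0,0,1.5,0,0,0],[0,0,3,0,0,0],[0,0,4.5,0,0,0],[0,0,6,0,0,0],[0,0,7,0,0,0],[0,0,8,0,0,0],[0,0,9,0,0,0],[0,0,9,0,0,0],[0,0,9,0,0,0]],
])

```text
clock: 5.48
eef_pos: [556.3, -192.6, 42.8]
tool_rot: [-3.141, 0.001, 0.063]
force: [-4.6, 3.1, 1.7]
width: 10.9
```

```bash
python3 - <<'E'
from h import *; from cell import sensors,get_image
s=sensors.read_state(); print(s["force"],s["torque"],s["width"],s["eef_pos"])
im=get_image("wrist"); cv2.imwrite('pics/wrist5.png',im["pixels"][:,:,::-1])
im=get_image("scene");print(nut(im)); cv2.imwrite('pics/scene5.png',im["pixels"][:,:,::-1])
E
```

```text
[-4.63242265  3.0797631   1.65341193] [ 0.80880229  1.0012597  -0.05551776] 10.891766977484087 [ 556.32574568 -192.58383591   42.78887328]
{'n': 174, 'ztop': np.float64(68.93295583020176), 'rect': ((555.4293212890625, -194.21310424804688), (11.584953308105469, 71.38832092285156), 3.853395462036133), 'mean': array([ 556.61917249, -194.64412504,   67.19494907]), 'ang': np.float64(93.56538912537715)}
```

View pics/wrist5.png

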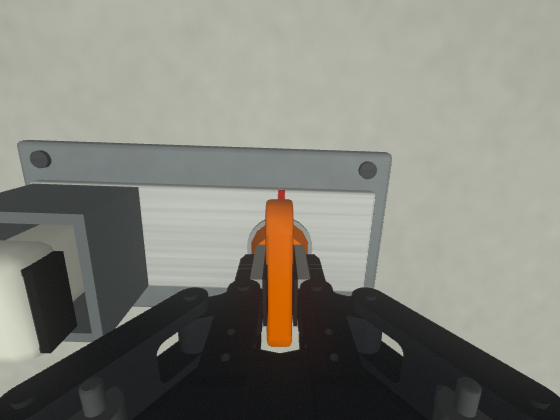

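arm_command([
  [[0,0,0,0,0,5],[0,0,0,0,0,10],[0,0,0,0,0,15],[0,0,0,0,0,20],[0,0,0,0,0,25],[0,0,0.2,0,0,30],[0,0,0.5,0,0,35],[0,0,0.9,0,0,40],[0,0,1.4,0,0,45],[0,0,1.8,0,0,50],[0,0,1.8,0,0,50],[0,0,1.8,0,0,50]],
])

```text
clock: 6.58
eef_pos: [556.9, -192.8, 42.1]
tool_rot: [3.141, -0.0, -0.809]
force: [-5.1, 3.5, 9.1]
width: 11.0
```

```bash
python3 - <<'E'
from h import *; from cell import sensors,get_image
s=sensors.read_state(); print(s["force"],s["torque"],s["width"],s["eef_pos"],np.degrees(s["tool_rot"]))
im=get_image("wrist"); cv2.imwrite('pics/wrist6.png',im["pixels"][:,:,::-1])
im=get_image("scene");print(nut(im))
E
```

```text
[-5.13879807  3.46464369  9.10046158] [0.75367175 1.11761846 0.07499361] 10.952782342996183 [ 556.89567168 -192.80380007   42.10469326] [ 1.79975208e+02 -1.27266226e-02 -4.63395838e+01]
{'n': 134, 'ztop': np.float64(68.44256213696625), 'rect': ((568.3982543945312, -182.32684326171875), (36.29110336303711, 11.689199447631836), 38.27067184448242), 'mean': array([ 569.6760433 , -181.02430263,   67.02761378]), 'ang': np.float64(-144.23449322598339)}
```

View pics/wrist6.png

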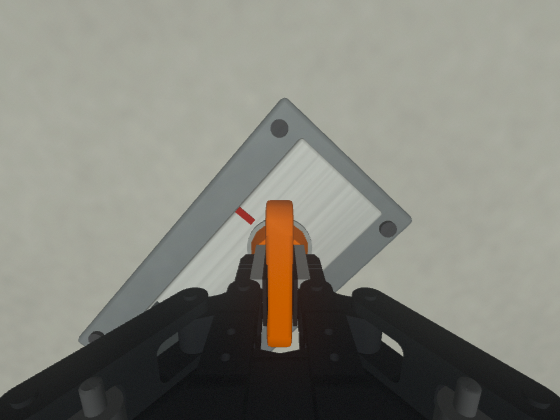

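arm_command([
  [[0,0,0.1,0,0,4],[0,0,0.4,0,0,8],[0,0,0.8,0,0,12],[0,0,1.2,0,0,16],[0,0,1.6,0,0,20],[0,0,2,0,0,24],[0,0,2.4,0,0,28],[0,0,2.8,0,0,31],[0,0,3,0,0,33.5],[0,0,3,0,0,33.5],[0,0,3,0,0,33.5],[0,0,3,0,0,33.5]],
])

```text
clock: 7.68
eef_pos: [555.7, -192.3, 39.9]
tool_rot: [3.14, 0.001, -1.391]
force: [-8.5, 4.7, 18.5]
width: 11.1
```

```bash
python3 - <<'E'
from h import *; from cell import sensors,get_image
s=sensors.read_state(); print(s["force"],s["torque"],s["width"],s["eef_pos"],np.degrees(s["tool_rot"]))
im=get_image("wrist"); cv2.imwrite('pics/wrist7.png',im["pixels"][:,:,::-1])
im=get_image("scene");print(nut(im))
E
```

```text
[-8.47666995  4.72816972 18.46587367] [1.05897307 1.87487626 0.52538626] 11.080540084472883 [ 555.74868685 -192.33535098   39.9489575 ] [ 1.79880742e+02  6.21965880e-02 -7.96927604e+01]
{'n': 217, 'ztop': np.float64(66.86183028913103), 'rect': ((562.2601928710938, -192.64816284179688), (57.344757080078125, 11.823613166809082), 8.860974311828613), 'mean': array([ 564.88070996, -192.22509705,   65.27175897]), 'ang': np.float64(-171.8178897329071)}
```

View pics/wrist7.png

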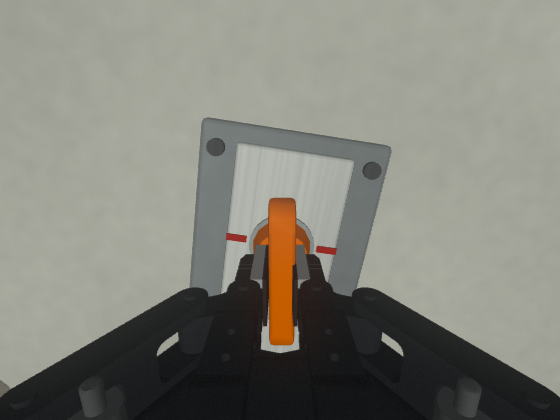

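arm_command([
  [[0,0,0,0,0,0],[0,0,0,0,0,0],[0,0,0,0,0,0],[0,0,0,0,0,0],[0,0,0,0,0,0]],
], claw=0.2)

```text
clock: 8.2
eef_pos: [557.8, -193.5, 38.0]
tool_rot: [-3.14, -0.001, -1.394]
force: [0.2, 1.4, -0.2]
width: 51.4
```

```bash
python3 - <<'E'
from h import *; from cell import sensors,get_image
s=sensors.read_state(); print(s["force"],s["torque"],s["width"],s["eef_pos"],np.degrees(s["tool_rot"]))
im=get_image("wrist"); cv2.imwrite('pics/wrist8.png',im["pixels"][:,:,::-1])
im=get_image("scene");print(nut(im))
E
```

```text
[ 0.24711205  1.43657373 -0.20993446] [ 0.08120512  0.03722305 -0.04364903] 51.413179019152345 [ 557.82646161 -193.49916327   38.03059946] [-1.79916849e+02 -6.17535598e-02 -7.98690318e+01]
{'n': 209, 'ztop': np.float64(64.92093876129199), 'rect': ((563.9149169921875, -192.99070739746094), (53.97174835205078, 11.780730247497559), 10.288434982299805), 'mean': array([ 565.28034626, -192.72930127,   63.4234102 ]), 'ang': np.float64(-169.9981074216951)}
```

View pics/wrist8.png

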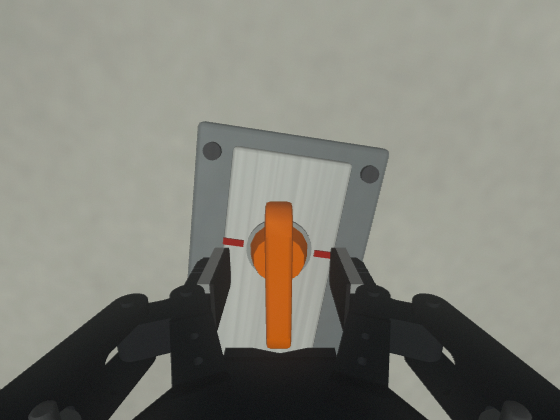

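arm_command([
  [[0,0,-10,0,0,0],[0,0,-30,0,0,0],[0,0,-60,0,0,0],[0,0,-90,0,0,0],[0,0,-120,0,0,0],[0,0,-150,0,0,0],[0,0,-150,0,0,0],[0,0,-150,0,0,0],[0,0,-150,0,0,0]],
])

```text
clock: 9.05
eef_pos: [556.5, -192.8, 188.0]
tool_rot: [3.141, 0.0, -1.394]
force: [-0.2, -0.3, -1.1]
width: 51.5
```

```bash
python3 - <<'E'
from h import *; from cell import sensors,get_image
s=sensors.read_state(); print(s["force"],s["qd"].round(3),s["eef_pos"])
im=get_image("wrist"); cv2.imwrite('pics/wrist9.png',im["pixels"][:,:,::-1])
print(nut(im)); print(nut(get_image("scene")))
W=cloud(im); h=cv2.cvtColor(im["pixels"],cv2.COLOR_RGB2HSV)
m=((h[...,0]<4)|(h[...,0]>170))&(h[...,1]>120)
k,l,st,c=cv2.connectedComponentsWithStats(m.astype(np.uint8))
for i in range(1,k):
    if st[i,4]>8: print(c[i],st[i,4],np.nanmean(W[l==i],0))
E
```

```text
[-0.16336295 -0.26119786 -1.08427137] [ 0.002  0.028 -0.002  0.013 -0.001 -0.001 -0.   ] [ 556.54026898 -192.76917883  188.01396449]
{'n': 869, 'ztop': np.float64(63.413474538203516), 'rect': ((557.493896484375, -193.81443786621094), (70.91033172607422, 11.167130470275879), 10.018244743347168), 'mean': array([ 560.11624838, -193.38449331,   62.30913855]), 'ang': np.float64(-170.07984185272605)}
{'n': 252, 'ztop': np.float64(64.8709154106729), 'rect': ((556.8402099609375, -194.1804962158203), (68.23355865478516, 11.98367691040039), 10.056913375854492), 'mean': array([ 559.77216339, -193.80565392,   63.51302405]), 'ang': np.float64(-170.20152696084054)}
[255.02380952 184.04761905] 42 [ 556.28080241 -167.15448342   17.98483457]
[305.02564103 191.35897436] 39 [ 557.72923762 -221.07629154   17.791288  ]
```

View pics/wrist9.png

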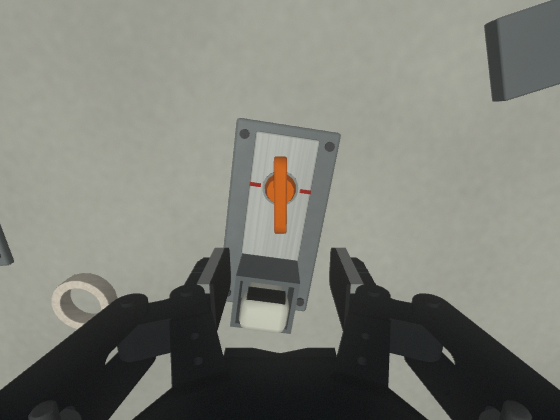

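```bash
python3 -c "
from cell import order; print(order.finish_job())"
```

```text
the job is handed in; nothing more can be done
None
```

The orange wing nut has been turned back, dropped into its thread start and run down home. It was released and the job handed in with the clock at about 9 s. No verdict was reported.

- **Backward and drop:** I held it in one grip throughout and turned it about 51° counter-clockwise until the wings lined up with the red marks. I then lowered it about 8.7 mm into the thread start.
- **Forward:** I turned it about 83° clockwise while lowering the gripper with the thread. The highest force I read between moves was about 21 N at the wrist, mostly upward. After that I opened the fingers and lifted the arm 150 mm clear.

**Last checks:**

| Check | Reading | Required |
|---|---|---|
| Turn (wings at 10.0° against marks at about 91.5°) | about -1.42 rad | below -1.27 rad |
| Drop of the nut's top | 13.7 mm (scene camera), 13.9 mm (wrist camera) | more than 11 mm |
| Force on the tool | about 1 N, arm nearly at rest | robot touches nothing |

The two cameras disagreed by about 1.5 mm on the absolute height of the nut's top (64.9 and 63.4 mm). That is within the calibration. The gripper was never near the blue nut, so I did not measure it again at the end.

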